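# Swap the ripe cheese boxed in at the middle of the wire rack

## Task

The low ripe cheese in the middle of the small wire rack is boxed in by two tall cheeses, one round and one square: first stand both tall ones on the wooden board, then lay the ripe cheese centred on the round pan of the scale. Next put the fresh low cheese from the draining mat in the middle place of the rack, and finally put each tall cheese back in the rack just where it stood at the start. Keep every cheese upright throughout and let go of them all.

Things in the scene. Friction and masses are not known exactly. Their poses are not given: they have to be found in the camera images.
- drum: Tall round cheese, an upright cylinder 60 mm across and 95 mm high, about 0.3 kg, loose. Origin at the centre of its underside, z up. At the start it stands in one of the two end places of the rack (which one varies).
- tower: Tall square cheese, 56 x 56 mm and 95 mm high, about 0.3 kg, loose, its sides along its own x and y axes (parallel to the rack's at the start, to within 0.05 rad). Origin at the centre of its underside, z up. At the start it stands in the other end place of the rack.
- ripe: Ripe cheese: low round wheel 60 mm across and 32 mm high, about 0.1 kg, loose, at the start lying in the middle place of the rack between the two tall ones, with only about 10 mm to each of them and its top 10 mm below the rim of the rack. Origin at the centre of its underside, z up.
- fresh: Fresh cheese: low round wheel 60 mm across and 40 mm high, about 0.12 kg, loose, at the start lying on the grey ribbed draining mat (6 mm thick, flat, 120 x 160 mm). Origin at the centre of its underside, z up.
- rack: Fixed open-topped wire rack, 84 (its x) x 232 mm (its y), 50 mm high, sides 4 mm thick. Origin at the centre of its underside, z up; floor 8 mm higher, no partitions. Three places in a row along y: the middle at the origin, the ends 70 mm either side. Tall cheeses can be gripped above the rim, across the rack (x); low ones have 8 mm to the long sides: grip along y once the ends are empty.
- board: Plain wooden ripening board, fixed, 120 mm (its x) by 240 mm (its y), 20 mm thick, empty at the start: the side area. Origin at the centre of its underside on the table, z up; its top is 20 mm above.
- scale_pan (a point): Centre of the top face of the scale's round flat steel pan, 110 mm across, 44 mm above the table. The scale is fixed: a white case 130 mm (its x) by 190 mm (its y), 34 mm high, the pan towards its -y end and a green display towards its +y end. Axes as the case, z up.

How it is judged:
By the outcome, as a careful person would: the job done as asked, in the order asked, and still so for the second after the job is handed in, with the robot touching nothing.
It also fails if it takes over 136 s, if anything falls off the work surface, if the arm or the gripper's body presses on something with over 40 N, if the wrist force passes 120 N, or if a joint passes its speed limit or range.

## Robot

A 6-joint arm with a two-finger parallel gripper is mounted at the origin on the work surface. World frame = base frame: x ahead of the robot, y to its left, z up, the work surface at z = 0. Lengths are in mm, angles in rad, forces in N, time in s.
With the tool pointing down it reaches from about 275 to 1000 mm from the base axis. Payload 8.4 kg.
Tool frame: the origin (TCP) lies between the finger pads; the fingertips stand 22 mm ahead of it and the grasp point (between the pads) lies 3 mm ahead of it; z points along the fingers, y is the line along which they close (so a half turn about z gives the same grasp; the last joint's range is limited). The gripper opens to 85 mm and grips with 20 to 120 N. Pads are 22 mm wide; open, the fingers measure 114 mm over their backs; the gripper's body (76 mm by 85 mm) begins 54 mm behind the grasp point. The pads swing forward as they close: fully open they stand 13 mm farther back than shut.
Start: joints at [1.212, 0.353, 1.633, -0, 1.155, -0.002], TCP at [218.297, 585.64, 253.281] pointing down, gripper open.
Joint ranges: [-2.63, 2.63], [-0.92, 2.1], [0.06, 2.66], [-1.3, 4.44], [0, 2.69], [-3.02, 3.02]. Speed limits (rad/s): [2.22, 2.22, 2.79, 3.14, 3.14, 3.14].

## Interface

Orientations are given as [roll, pitch, yaw] about the fixed x, y, z axes, in that order (R = Rz(yaw) Ry(pitch) Rx(roll)).
In Python, from rig import r, grab_frame gives the robot as it stands.
- The arm moves only by the shell command python3 -m inch 'ROWS' [FORCE]. ROWS is JSON, a list of rows, each a list of 7 numbers: the turn, a rotation vector about the tool's x, y, z as a fraction of full scale, then the shift along the tool's x, y, z as a fraction of full scale, then the closure, from 0 (fully open) to 1 (shut). In form: [[rx, ry, rz, dx, dy, dz, fingers], ...]. A call has 1 to 8 rows; each row shifts and turns the commanded pose from where the row before left it, along the tool's axes as they then stand; what a row does not reach is not made up. Full scale, the value 1, is 2.5 cm for a shift and pi rad for a turn. A row lasts 1/12 s, in which the tool goes at most 41.7 mm and 7.16 degrees, less where a joint would pass 70% of its speed; a pose out of reach is approached as far as the arm can. A call with a number of a shift or a turn outside -1 to 1 is refused whole. A call with a gripper value outside its range is refused whole. The fingers move at their own pace and stop on an object; FORCE is the grip in N (left out, the last holds). Time passes only in rows, so rows that do not move let the fingers close. It gives the time, the measured TCP pose, the force, the opening and the grip force at its end, in the units of the state.
- r.sense(): the state, without advancing time (a new reading comes with each control period).
- grab_frame(name): name is "scene" or "side" or "wrist"; returns a dict with "pixels" (480x640x3 uint8, red, green, blue), "z_map" (480x640 float32, mm along the optical axis (not along the pixel's ray), 0 where there is no reading), "vertical_fov" (degrees; the focal length in pixels is half the picture's height over the tangent of half this angle, whatever the lens; pixels are square), "cx", "cy" (the principal point, pixels), "cam_to_world" (4x4, takes a point from camera to world coordinates). Camera axes: x right, y down, z forward; pixel columns grow to the right and rows downward; lengths in mm; the calibration is good to about 2 mm. The wrist camera is an equidistant fisheye: a pixel r from the principal point sees the ray r / f radians off the axis. A picture is of the moment at which its call begins.
- r.sign_off(): hands the job in; it is judged then, once.
The state is a dict: "clock": time; "qpos": joint angles; "qvel": joint speeds; "joint_efforts": joint torques, N m; "eef_pos": TCP position; "tcp_rot": TCP orientation; "contact_force": force on the tool from outside, world axes, zero at the start; "wrist_torque": the same for the moment, N m; "opening": opening from 0.0 (shut) to 1.0 (fully open); "grasp_force": force on a finger pad.
Only numpy, scipy, OpenCV 4.12 (cv2) and the standard library are available. Lean on these libraries where they do the work, as an engineer would, in place of code of your own. Each camera call takes 0.05 s, during which the arm holds its last target. There are 200 camera calls.

## Working session

There is one attempt and no reset: what is moved stays moved. The work goes in short steps, Python scripts to look and compute and a shell command to move; the robot and the scene stay as the last step left them, time stands still between calls to the robot, and variables do not carry over. Pictures are saved under pics/ and viewed, at most 14 in all, crops included, and the job is handed in when it is done.

```bash
ls; mkdir -p pics; python3 - <<'E'
from rig import r, grab_frame
import cv2,numpy as np
for n in("scene","side"):
    f=grab_frame(n); cv2.imwrite(f"pics/{n}0.png",f["pixels"][:,:,::-1]); np.savez(f"pics/{n}0.npz",**f)
    print(n,f["vertical_fov"],f["cx"],f["cy"],np.round(f["cam_to_world"],3).tolist())
print(r.sense())
E
```

```text
pics
scene 56.47791201465435 319.49038190056916 236.61014801937424 [[0.734, 0.574, -0.362, 857.941], [0.679, -0.628, 0.38, -312.656], [-0.009, -0.525, -0.851, 765.545], [0.0, 0.0, 0.0, 1.0]]
side 51.91264881120483 318.1355847149272 239.03706246992587 [[0.918, -0.236, 0.32, 322.356], [-0.398, -0.53, 0.749, -509.177], [-0.007, -0.814, -0.58, 472.115], [0.0, 0.0, 0.0, 1.0]]
{'clock': 0.1, 'qpos': array([ 1.21163184e+00,  3.53574889e-01,  1.63404169e+00, -5.76951232e-06,
        1.15517891e+00, -2.39020064e-03]), 'qvel': array([ 1.57002406e-03, -8.95485643e-04, -2.52037574e-03,  8.79322355e-05,
       -1.68916040e-05,  1.27433643e-04]), 'joint_efforts': array([ 3.42214280e-04, -6.06362915e+01, -3.42820394e+01,  1.21983485e-04,
        3.96276257e-03, -2.82705486e-05]), 'eef_pos': array([218.1447388 , 585.28591959, 252.646962  ]), 'tcp_rot': array([-3.14038981e+00,  2.40050196e-06,  2.78482070e+00]), 'contact_force': array([-0.75607079, -0.39838742, -0.15910375]), 'wrist_torque': array([ 0.00464153,  0.00599648, -0.04585352]), 'grasp_force': 0.0, 'opening': 1.002838340281747}
```

View pics/scene0.png

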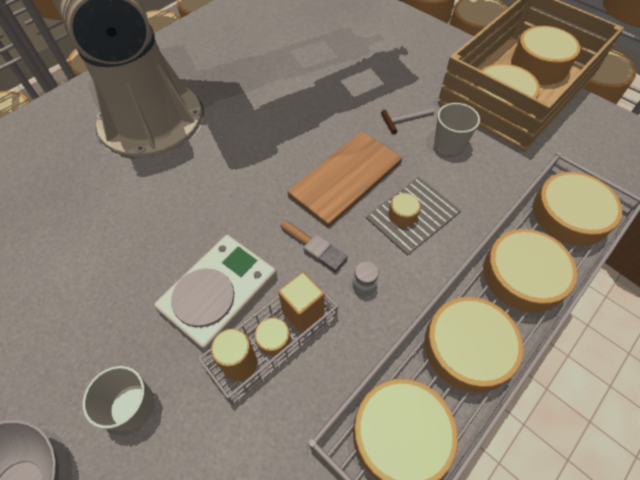

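View pics/side0.png

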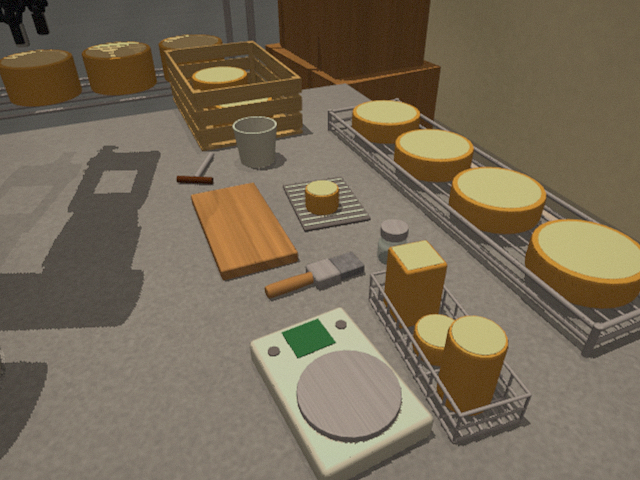

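The scene view shows the drum top at (231,348), ripe (272,336), tower (301,294), pan (202,297), board (345,177) and fresh (405,207). The side view shows the tower at (417,256), the drum at (477,338), the pan at (349,393), the board at (243,228) and fresh at (322,190). Next I cast the face masks onto their known planes.

```bash
cat > h.py <<'E'
import numpy as np,cv2
def cast(f,uv,z):
    uv=np.asarray(uv,float).reshape(-1,2); F=240/np.tan(np.radians(float(f["vertical_fov"]))/2)
    T=f["cam_to_world"]; d=np.c_[(uv[:,0]-f["cx"])/F,(uv[:,1]-f["cy"])/F,np.ones(len(uv))]@T[:3,:3].T
    s=(z-T[2,3])/d[:,2]; return T[:3,3]+d*s[:,None]
def face(f,seed,z,tol=22):
    "flood the face in Lab from the seed, outer contour cast on plane z"
    lab=cv2.cvtColor(np.ascontiguousarray(f["pixels"]),cv2.COLOR_RGB2LAB)
    lab=cv2.GaussianBlur(lab,(3,3),0)
    m=np.zeros((482,642),np.uint8)
    cv2.floodFill(lab,m,seed,0,(tol*2,tol//2,tol//2),(tol*2,tol//2,tol//2),4|(255<<8)|cv2.FLOODFILL_MASK_ONLY|cv2.FLOODFILL_FIXED_RANGE)
    m=cv2.morphologyEx(m[1:-1,1:-1],cv2.MORPH_OPEN,np.ones((3,3),np.uint8))
    c=max(cv2.findContours(m,0,cv2.CHAIN_APPROX_NONE)[0],key=cv2.contourArea)[:,0]
    w=cast(f,c,z)[:,:2].astype(np.float32)
    hull=cv2.convexHull(w)
    return w,cv2.minEnclosingCircle(hull),cv2.minAreaRect(hull),m
def zat(f,uv):
    u,v=uv; F=240/np.tan(np.radians(float(f["vertical_fov"]))/2); d=f["z_map"][v,u]
    return (f["cam_to_world"]@np.r_[(u-f["cx"])/F*d,(v-f["cy"])/F*d,d,1])[:3]
E
python3 - <<'E'
import numpy as np
from h import *
S={"scene":dict(drum=((231,348),103),tower=((301,294),103),ripe=((272,336),40),fresh=((405,207),46),pan=((202,297),44),board=((345,177),20)),
"side":dict(drum=((477,338),103),tower=((417,256),103),ripe=((432,330),40),fresh=((322,190),46),pan=((349,393),44),board=((243,228),20))}
for n,o in S.items():
    f=dict(np.load(f"pics/{n}0.npz"))
    for k,(s,z) in o.items():
        w,c,q,m=face(f,s,z)
        print(n,k,"depth",zat(f,s).round(0),"circ",np.round(c[0]),round(c[1]),"rect",np.round(q[0]),np.round(q[1]),round(q[2],1))
f=dict(np.load("pics/scene0.npz"))
# rack corners at rim z=50, from picture
print(cast(f,[(202,354),(231,394),(336,311),(312,279)],50).round(0))
f=dict(np.load("pics/side0.npz"));print(cast(f,[(371,278),(457,434),(526,396),(437,262)],50).round(0))
E
```

```text
scene drum depth [ 612. -253.  105.] circ [ 608. -252.] 27 rect [ 608. -252.] [53. 52.] 0.9
scene tower depth [ 628. -117.  103.] circ [ 624. -115.] 32 rect [ 624. -114.] [49. 50.] 84.3
scene ripe depth [ 624. -187.   40.] circ [ 619. -184.] 27 rect [ 619. -183.] [52. 53.] 44.9
scene fresh depth [629. 173.  45.] circ [626. 180.] 29 rect [626. 179.] [54. 53.] 42.4
scene pan depth [ 482. -221.   42.] circ [426. 142.] 743 rect [327. 123.] [1391. 1160.] 82.8
scene board depth [480. 166.  20.] circ [474. 174.] 129 rect [475. 174.] [238. 118.] 89.0
side drum depth [ 602. -256.  104.] circ [ 608. -251.] 28 rect [ 608. -251.] [55. 52.] 54.1
side tower depth [ 621. -117.  104.] circ [ 625. -112.] 33 rect [ 625. -112.] [50. 50.] 84.5
side ripe depth [ 610. -180.   41.] circ [ 619. -182.] 27 rect [ 613. -176.] [54. 38.] 41.4
side fresh depth [621. 170.  47.] circ [625. 182.] 28 rect [624. 181.] [53. 51.] 65.8
side pan depth [ 478. -224.   45.] circ [495. 196.] 629 rect [498. 135.] [1084.  824.] 89.9
side board depth [471. 151.  21.] circ [471. 175.] 131 rect [471. 175.] [240. 118.] 89.1
[[ 565. -286.   50.]
 [ 647. -296.   50.]
 [ 676.  -84.   50.]
 [ 604.  -67.   50.]]
[[ 584.  -75.   50.]
 [ 549. -310.   50.]
 [ 639. -303.   50.]
 [ 683.  -81.   50.]]
```

```bash
cat > go.py <<'E'
import sys,numpy as np
from scipy.spatial.transform import Rotation as R
from rig import r
x,y,z,yaw=map(float,sys.argv[1:5]); s=r.sense()
A=R.from_euler("xyz",s["tcp_rot"]); B=R.from_euler("xyz",[np.pi,0,np.radians(yaw)])
print("t",round(s["clock"],1),"at",s["eef_pos"].round(1),"yaw",round(np.degrees(s["tcp_rot"][2]),1),"open",round(s["opening"],3),"grip",round(s["grasp_force"],1),"F",s["contact_force"].round(1))
print("turn total",((A.inv()*B).as_rotvec()/np.pi).round(4),"then shift total",(B.inv().apply(np.array([x,y,z])-s["eef_pos"])/25).round(3))
E
python3 go.py 624.5 -113.5 250 84.4
python3 - <<'E'
import numpy as np
from h import *
for n,s in(("scene",(202,297)),("side",(349,393))):
    f=dict(np.load(f"pics/{n}0.npz"))
    for t in(6,8,10,12):
        w,c,q,m=face(f,s,44,t); print(n,t,np.round(c[0]),round(c[1]),np.round(q[0]),np.round(q[1]))
f=dict(np.load("pics/scene0.npz"));print("case corners",cast(f,[(157,300),(204,344),(275,268),(228,237)],34).round(0).tolist())
f=dict(np.load("pics/side0.npz"));print("pan extremes",cast(f,[(297,396),(402,393),(350,350),(350,438)],44).round(0).tolist())
E
```

```text
t 0.1 at [218.1 585.3 252.6] yaw 159.6 open 1.003 grip 0.0 F [-0.8 -0.4 -0.2]
turn total [-3.000e-04  3.000e-04  4.175e-01] then shift total [-26.232  18.904   0.106]
scene 6 [ 478. -220.] 55 [ 480. -220.] [105. 103.]
scene 8 [ 477. -219.] 56 [ 480. -220.] [106. 103.]
scene 10 [ 477. -219.] 57 [ 481. -219.] [109. 107.]
scene 12 [ 475. -220.] 59 [ 480. -219.] [109. 108.]
side 6 [ 480. -218.] 54 [ 480. -219.] [105. 108.]
side 8 [ 480. -218.] 54 [ 479. -218.] [108. 107.]
side 10 [ 480. -218.] 55 [ 480. -218.] [108. 108.]
side 12 [551. 226.] 441 [516. 215.] [812. 491.]
case corners [[424.0, -278.0, 34.0], [548.0, -273.0, 34.0], [532.0, -92.0, 34.0], [417.0, -106.0, 34.0]]
pan extremes [[427.0, -205.0, 44.0], [528.0, -245.0, 44.0], [505.0, -171.0, 44.0], [456.0, -269.0, 44.0]]
```

```bash
python3 -m inch '[[0,0,0.0348,0,0,0,0],[0,0,0.0348,0,0,0,0],[0,0,0.0348,0,0,0,0],[0,0,0.0348,0,0,0,0],[0,0,0.0348,0,0,0,0],[0,0,0.0348,0,0,0,0],[0,0,0.0348,0,0,0,0],[0,0,0.0348,0,0,0,0]]'
python3 -m inch '[[0,0,0.0348,0,0,0,0],[0,0,0.0348,0,0,0,0],[0,0,0.0348,0,0,0,0],[0,0,0.0348,0,0,0,0],[0,0,0,-0.9,0.65,0,0],[0,0,0,-0.9,0.65,0,0],[0,0,0,-0.9,0.65,0,0],[0,0,0,-0.9,0.65,0,0]]'
python3 -m inch '[[0,0,0,-1,0.72,0,0],[0,0,0,-1,0.72,0,0],[0,0,0,-1,0.72,0,0],[0,0,0,-1,0.72,0,0],[0,0,0,-1,0.72,0,0],[0,0,0,-1,0.72,0,0],[0,0,0,-1,0.72,0,0],[0,0,0,-1,0.72,0,0]]'
python3 -m inch '[[0,0,0,-1,0.72,0,0],[0,0,0,-1,0.72,0,0],[0,0,0,-1,0.72,0,0],[0,0,0,-1,0.72,0,0],[0,0,0,-1,0.72,0,0],[0,0,0,-1,0.72,0,0],[0,0,0,-1,0.72,0,0],[0,0,0,0,0,0,0]]'
python3 go.py 624.5 -113.5 200 84.4
```

```text
clock: 0.77
eef_pos: [218.2, 585.4, 252.8]
tcp_rot: [-3.141, 0.001, 1.905]
contact_force: [-0.1, -0.9, 0.0]
opening: 0.999
grasp_force: 0.0
clock: 1.43
eef_pos: [274.4, 488.5, 252.8]
tcp_rot: [-3.141, 0.001, 1.473]
contact_force: [0.9, 0.1, -0.5]
opening: 1.003
grasp_force: 0.0
clock: 2.1
eef_pos: [398.2, 275.1, 253.1]
tcp_rot: [-3.141, 0.0, 1.473]
contact_force: [0.6, -0.5, -0.0]
opening: 1.001
grasp_force: 0.0
clock: 2.77
eef_pos: [508.3, 86.4, 253.2]
tcp_rot: [3.14, 0.001, 1.47]
contact_force: [-0.2, 0.4, -0.1]
opening: 1.0
grasp_force: 0.0
t 2.8 at [508.3  86.4 253.2] yaw 84.2 open 1.0 grip 0.0 F [-0.2  0.4 -0.1]
turn total [ 0.0004  0.0004 -0.0008] then shift total [-7.504  5.405  2.128]
```

```bash
python3 -m inch '[[0,0,0,-0.95,0.68,0,0],[0,0,0,-0.95,0.68,0,0],[0,0,0,-0.95,0.68,0,0],[0,0,0,-0.95,0.68,0.1,0],[0,0,0,-0.95,0.68,0.2,0],[0,0,0,-0.95,0.68,0.5,0],[0,0,0,-0.95,0.68,0.5,0],[0,0,0,-0.85,0.65,0.8,0]]'
python3 -m inch '[[0,0,0,0,0,0,0],[0,0,0,0,0,0,0]]'
python3 go.py 624.5 -113.5 82 84.4
python3 - <<'E'
from rig import grab_frame
import cv2
cv2.imwrite("pics/w1.png",grab_frame("wrist")["pixels"][:,:,::-1])
E
```

```text
clock: 3.43
eef_pos: [623.8, -111.1, 201.3]
tcp_rot: [3.139, 0.0, 1.473]
contact_force: [0.5, -0.2, 0.4]
opening: 0.999
grasp_force: 0.0
clock: 3.6
eef_pos: [621.8, -110.2, 199.0]
tcp_rot: [-3.138, -0.0, 1.471]
contact_force: [-1.7, -0.3, -0.5]
opening: 1.001
grasp_force: 0.0
t 3.6 at [ 621.8 -110.2  199. ] yaw 84.3 open 1.001 grip 0.0 F [-1.7 -0.3 -0.5]
turn total [-0.0011 -0.0001 -0.0006] then shift total [-0.119  0.122  4.68 ]
```

View pics/w1.png

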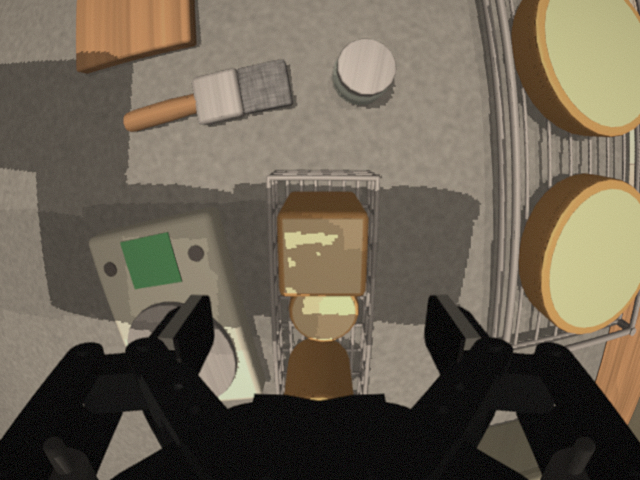

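The wrist view shows the tower top centred at (323,255) and the pads at x = 190 and 455, so it is aligned. I descend and grip.

```bash
python3 -m inch '[[0,0,0,-0.06,0.06,0.6,0],[0,0,0,-0.06,0.06,0.8,0],[0,0,0,0,0,0.8,0],[0,0,0,0,0,0.8,0],[0,0,0,0,0,0.7,0],[0,0,0,0,0,0.6,0],[0,0,0,0,0,0.4,0],[0,0,0,0,0,0.06,0]]' 40
python3 -m inch '[[0,0,0,0,0,0,0],[0,0,0,0,0,0,1],[0,0,0,0,0,0,1],[0,0,0,0,0,0,1],[0,0,0,0,0,0,1],[0,0,0,0,0,0,1],[0,0,0,0,0,0,1],[0,0,0,0,0,0,1]]'
python3 go.py 624.5 -113.5 82 84.4
```

```text
clock: 4.32
eef_pos: [624.1, -111.7, 80.8]
tcp_rot: [-3.14, -0.0, 1.474]
contact_force: [-0.1, -0.1, 0.5]
opening: 1.0
grasp_force: 0.0
clock: 4.98
eef_pos: [625.5, -113.0, 83.1]
tcp_rot: [3.141, -0.0, 1.473]
contact_force: [-3.0, 0.6, 5.2]
opening: 0.655
grasp_force: 44.9
t 5.0 at [ 625.5 -113.    83.1] yaw 84.4 open 0.655 grip 44.9 F [-3.   0.6  5.2]
turn total [ 0.0003 -0.     -0.0001] then shift total [-0.023 -0.036  0.044]
```

```bash
python3 -m inch '[[0,0,0,0,0,-0.2,1],[0,0,0,0,0,-0.4,1],[0,0,0,0,0,-0.7,1],[0,0,0,0,0,-0.8,1],[0,0,0,0,0,-0.8,1],[0,0,0,0,0,-0.8,1],[0,0,0,0,0,-0.5,1],[0,0,0,0.2,-0.16,-0.2,1]]'
python3 -m inch '[[0,0,0,0.5,-0.4,0,1],[0,0,0,0.8,-0.65,0,1],[0,0,0,0.9,-0.73,0,1],[0,0,0,0.9,-0.73,0,1],[0,0,0,0.9,-0.73,0,1],[0,0,0,0.9,-0.73,0,1],[0,0,0,0.9,-0.73,0,1],[0,0,0,0.9,-0.73,0,1]]'
python3 -m inch '[[0,0,0,0.7,-0.6,0,1],[0,0,0,0.5,-0.4,0,1],[0,0,0,0.3,-0.25,0,1],[0,0,0,0,0,0,1],[0,0,0,0,0,0,1]]'
python3 go.py 473 115 95 84.4
```

```text
clock: 5.65
eef_pos: [623.3, -108.4, 194.8]
tcp_rot: [3.137, 0.001, 1.472]
contact_force: [0.1, 0.5, -3.0]
opening: 0.652
grasp_force: 44.7
clock: 6.32
eef_pos: [500.0, 73.9, 190.4]
tcp_rot: [-3.139, 0.0, 1.473]
contact_force: [0.1, 0.8, -3.3]
opening: 0.654
grasp_force: 44.6
clock: 6.73
eef_pos: [474.8, 113.0, 191.3]
tcp_rot: [-3.141, 0.0, 1.474]
contact_force: [0.4, -0.1, -2.9]
opening: 0.653
grasp_force: 44.6
t 6.7 at [474.8 113.  191.3] yaw 84.5 open 0.653 grip 44.6 F [ 0.4 -0.1 -2.9]
turn total [-0.0002  0.0001  0.0004] then shift total [ 0.073 -0.081  3.852]
```

```bash
python3 -m inch '[[0,0,0,0.03,-0.04,0.4,1],[0,0,0,0.04,-0.04,0.7,1],[0,0,0,0,0,0.7,1],[0,0,0,0,0,0.7,1],[0,0,0,0,0,0.6,1],[0,0,0,0,0,0.4,1],[0,0,0,0,0,0.25,1],[0,0,0,0,0,0.08,1]]'
python3 -m inch '[[0,0,0,0,0,0.04,1],[0,0,0,0,0,0.03,1],[0,0,0,0,0,0,1],[0,0,0,0,0,0,1]]'
python3 go.py 473 115 95 84.4
```

```text
clock: 7.4
eef_pos: [473.2, 114.1, 95.0]
tcp_rot: [-3.14, 0.001, 1.472]
contact_force: [-7.0, -2.0, 17.1]
opening: 0.651
grasp_force: 45.3
clock: 7.73
eef_pos: [473.2, 114.2, 95.1]
tcp_rot: [-3.14, 0.001, 1.473]
contact_force: [-5.8, -1.9, 6.8]
opening: 0.652
grasp_force: 45.3
t 7.7 at [473.2 114.2  95.1] yaw 84.4 open 0.652 grip 45.3 F [-5.8 -1.9  6.8]
turn total [-0.0004  0.0002 -0.0001] then shift total [ 0.032 -0.01   0.004]
```

```bash
python3 -m inch '[[0,0,0,0,0,0,0],[0,0,0,0,0,0,0],[0,0,0,0,0,0,0],[0,0,0,0,0,0,0],[0,0,0,0,0,-0.3,0],[0,0,0,0,0,-0.7,0],[0,0,0,0,0,-1,0],[0,0,0,0,0,-1,0]]'
python3 -m inch '[[0,0,0,0,0,-1,0],[0,0,0,-0.4,0.2,-0.4,0],[0,0,0,-0.8,0.4,0,0],[0,0,0,-1,0.48,0,0],[0,0,0,-1,0.48,0,0],[0,0,0,-1,0.48,0,0],[0,0,0,-1,0.48,0,0],[0,0,0,-1,0.48,0,0]]'
python3 -m inch '[[0,0,0,-1,0.48,0,0],[0,0,0,-1,0.48,0,0],[0,0,0,-1,0.48,0,0],[0,0,0,-1,0.48,0,0],[0,0,0,-1,0.48,0,0],[0,0,0,-1,0.48,0,0],[0,0,0,-1,0.48,0,0],[0,0,0,-0.8,0.4,0,0]]'
python3 -m inch '[[0,0,0,0,0,0,0],[0,0,0,0,0,0,0]]'
python3 go.py 608 -251.5 82 84
python3 - <<'E'
from rig import grab_frame
import cv2
cv2.imwrite("pics/w2.png",grab_frame("wrist")["pixels"][:,:,::-1])
E
```

```text
clock: 8.4
eef_pos: [473.3, 114.6, 170.2]
tcp_rot: [-3.14, 0.0, 1.473]
contact_force: [0.7, -0.7, 0.5]
opening: 1.003
grasp_force: 0.0
clock: 9.07
eef_pos: [533.4, -48.9, 204.2]
tcp_rot: [-3.142, 0.0, 1.473]
contact_force: [1.1, 0.6, 0.1]
opening: 0.998
grasp_force: 0.0
clock: 9.73
eef_pos: [607.8, -252.8, 204.0]
tcp_rot: [-3.141, 0.0, 1.472]
contact_force: [-0.2, 0.6, 1.3]
opening: 1.0
grasp_force: 0.0
clock: 9.9
eef_pos: [607.3, -251.6, 203.7]
tcp_rot: [-3.141, -0.0, 1.471]
contact_force: [-0.3, 0.1, -0.6]
opening: 1.0
grasp_force: 0.0
t 9.9 at [ 607.3 -251.6  203.7] yaw 84.3 open 1.0 grip 0.0 F [-0.3  0.1 -0.6]
turn total [-0.0002 -0.0001  0.0016] then shift total [0.007 0.026 4.867]
```

View pics/w2.png

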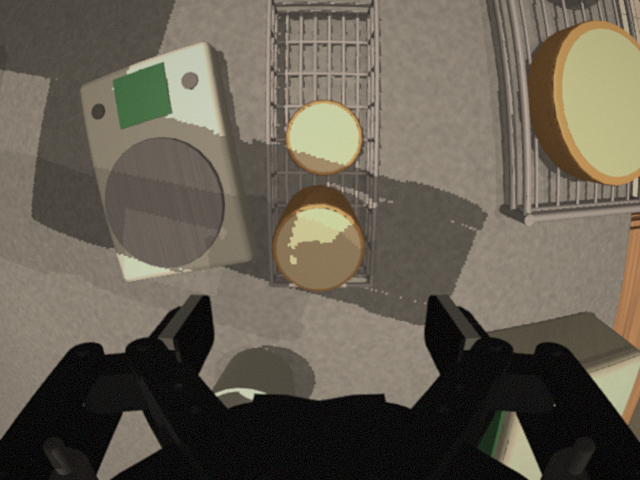

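The drum top is at (318,247), centred between the pads, and ripe is free at (324,137). A cup shows behind the gripper at (265,390), so I check its clearance before descending.

```bash
python3 - <<'E'
import numpy as np
from h import *
f=dict(np.load("pics/scene0.npz"))
for p in[(86,400),(146,375),(115,371),(146,400),(130,430),(128,402)]: print(p,zat(f,p).round(0))
E
```

```text
(86, 400) [ 502. -449.   75.]
(146, 375) [ 502. -372.   -0.]
(115, 371) [ 494. -396.   68.]
(146, 400) [ 560. -390.   58.]
(130, 430) [ 554. -441.   -2.]
(128, 402) [ 521. -417.    9.]
```

The cup is about 120 mm clear, so I descend and grip.

```bash
python3 -m inch '[[0,0,0,0,0.02,0.6,0],[0,0,0,0,0,0.8,0],[0,0,0,0,0,0.8,0],[0,0,0,0,0,0.8,0],[0,0,0,0,0,0.75,0],[0,0,0,0,0,0.6,0],[0,0,0,0,0,0.4,0],[0,0,0,0,0,0.06,0]]' 40
python3 -m inch '[[0,0,0,0,0,0,0],[0,0,0,0,0,0,1],[0,0,0,0,0,0,1],[0,0,0,0,0,0,1],[0,0,0,0,0,0,1],[0,0,0,0,0,0,1],[0,0,0,0,0,0,1],[0,0,0,0,0,0,1]]'
python3 go.py 608 -251.5 82 84
python3 -m inch '[[0,0,0,0,0,-0.2,1],[0,0,0,0,0,-0.4,1],[0,0,0,0,0,-0.7,1],[0,0,0,0,0,-0.8,1],[0,0,0,0,0,-0.8,1],[0,0,0,0,0,-0.8,1],[0,0,0,0,0,-0.5,1],[0,0,0,0,0,-0.2,1]]'
python3 go.py 473 235 95 84.3
```

```text
clock: 10.62
eef_pos: [606.7, -248.9, 82.1]
tcp_rot: [-3.138, -0.001, 1.474]
contact_force: [-0.4, 1.0, -0.5]
opening: 0.999
grasp_force: 0.0
clock: 11.28
eef_pos: [608.7, -250.4, 85.5]
tcp_rot: [3.14, 0.0, 1.473]
contact_force: [-2.3, 1.0, 7.1]
opening: 0.693
grasp_force: 42.3
t 11.3 at [ 608.7 -250.4   85.5] yaw 84.4 open 0.693 grip 42.3 F [-2.3  1.   7.1]
turn total [0.0005 0.0001 0.0021] then shift total [-0.045 -0.024  0.139]
clock: 11.95
eef_pos: [609.2, -250.7, 196.9]
tcp_rot: [3.138, 0.001, 1.473]
contact_force: [0.3, -0.3, -1.9]
opening: 0.692
grasp_force: 43.6
t 11.9 at [ 609.2 -250.7  196.9] yaw 84.4 open 0.692 grip 43.6 F [ 0.3 -0.3 -1.9]
turn total [0.0011 0.0003 0.0005] then shift total [18.79  -7.352  4.078]
```

```bash
python3 -m inch '[[0,0,0,0.2,-0.08,-0.4,1],[0,0,0,0.5,-0.2,-0.5,1],[0,0,0,0.8,-0.31,-0.5,1],[0,0,0,1,-0.39,-0.2,1],[0,0,0,1,-0.39,0,1],[0,0,0,1,-0.39,0,1],[0,0,0,1,-0.39,0,1],[0,0,0,1,-0.39,0,1]]'
python3 -m inch '[[0,0,0,1,-0.39,0,1],[0,0,0,1,-0.39,0,1],[0,0,0,1,-0.39,0,1],[0,0,0,1,-0.39,0,1],[0,0,0,1,-0.39,0,1],[0,0,0,1,-0.39,0,1],[0,0,0,1,-0.39,0,1],[0,0,0,1,-0.39,0,1]]'
python3 -m inch '[[0,0,0,1,-0.39,0,1],[0,0,0,1,-0.39,0,1],[0,0,0,1,-0.39,0,1],[0,0,0,0.8,-0.35,0,1],[0,0,0,0.5,-0.2,0,1],[0,0,0,0,0,0,1],[0,0,0,0,0,0,1]]'
python3 go.py 473 235 97 84.3
```

```text
clock: 12.62
eef_pos: [559.4, -80.1, 234.0]
tcp_rot: [-3.14, -0.0, 1.473]
contact_force: [-0.2, 0.4, -3.0]
opening: 0.698
grasp_force: 43.6
clock: 13.28
eef_pos: [501.0, 126.1, 234.0]
tcp_rot: [-3.14, 0.0, 1.473]
contact_force: [0.3, -0.7, -1.8]
opening: 0.696
grasp_force: 43.6
clock: 13.87
eef_pos: [469.3, 236.1, 233.9]
tcp_rot: [-3.141, 0.001, 1.475]
contact_force: [-1.0, 0.6, -2.1]
opening: 0.693
grasp_force: 43.6
t 13.9 at [469.3 236.1 233.9] yaw 84.5 open 0.693 grip 43.6 F [-1.   0.6 -2.1]
turn total [-0.0003  0.0002  0.0012] then shift total [-0.03   0.15   5.476]
```

```bash
python3 -m inch '[[0,0,0,0,0.1,0.4,1],[0,0,0,0,0.05,0.8,1],[0,0,0,0,0,0.9,1],[0,0,0,0,0,0.9,1],[0,0,0,0,0,0.9,1],[0,0,0,0,0,0.7,1],[0,0,0,0,0,0.4,1],[0,0,0,0,0,0.3,1]]'
python3 -m inch '[[0,0,0,0,0,0.08,1],[0,0,0,0,0,0.06,1],[0,0,0,0,0,0.03,1],[0,0,0,0,0,0,1]]'
python3 go.py 473 235 97 84.3
```

```text
clock: 14.53
eef_pos: [473.8, 234.1, 99.9]
tcp_rot: [-3.14, 0.001, 1.472]
contact_force: [-0.1, -0.1, -2.0]
opening: 0.692
grasp_force: 43.7
clock: 14.87
eef_pos: [474.8, 235.4, 98.0]
tcp_rot: [3.14, -0.001, 1.473]
contact_force: [-0.2, -0.1, -2.1]
opening: 0.693
grasp_force: 43.7
t 14.9 at [474.8 235.4  98. ] yaw 84.4 open 0.693 grip 43.7 F [-0.2 -0.1 -2.1]
turn total [ 0.0004 -0.0002  0.0005] then shift total [-0.022 -0.07   0.04 ]
```

```bash
python3 -m inch '[[0,0,0,0,0,0.04,1],[0,0,0,0,0,0.04,1],[0,0,0,0,0,0,1]]'
python3 -m inch '[[0,0,0,0,0,0.03,1],[0,0,0,0,0,0,1]]'
```

```text
clock: 15.12
eef_pos: [474.9, 235.8, 97.4]
tcp_rot: [3.14, -0.001, 1.473]
contact_force: [-5.3, -0.6, 16.4]
opening: 0.694
grasp_force: 45.1
clock: 15.28
eef_pos: [474.8, 235.8, 97.3]
tcp_rot: [3.14, -0.001, 1.473]
contact_force: [-8.3, -2.1, 25.9]
opening: 0.691
grasp_force: 45.8
```

```bash
python3 -m inch '[[0,0,0,0,0,0,0],[0,0,0,0,0,0,0],[0,0,0,0,0,0,0],[0,0,0,0,0,0,0],[0,0,0,0,0,-0.3,0],[0,0,0,0,0,-0.7,0],[0,0,0,0,0,-1,0],[0,0,0,0,0,-1,0]]'
python3 -m inch '[[0,0,0.02,0,0,-1,0],[0,0,0.0388,0,0,-0.4,0],[0,0,0.0388,0,0,0,0],[0,0,0.0388,0,0,0,0],[0,0,0.0388,0,0,0,0],[0,0,0.0388,0,0,0,0],[0,0,0.0388,0,0,0,0],[0,0,0.0388,0,0,0,0]]'
python3 -m inch '[[0,0,0.0388,0,0,0,0],[0,0,0.0388,0,0,0,0],[0,0,0.0388,0,0,0,0],[0,0,0.0388,0,0,0,0],[0,0,0.0388,0,0,0,0],[0,0,0.0194,0,0,0,0],[0,0,0,0.2,0.4,0,0],[0,0,0,0.4,0.8,0,0]]'
python3 go.py 619 -183 150 -6.5
```

```text
clock: 15.95
eef_pos: [473.8, 234.9, 170.2]
tcp_rot: [-3.14, 0.001, 1.473]
contact_force: [1.1, 0.3, 0.4]
opening: 0.999
grasp_force: 0.0
clock: 16.62
eef_pos: [474.2, 235.2, 204.9]
tcp_rot: [3.142, -0.0, 0.551]
contact_force: [-1.3, 0.1, 0.9]
opening: 1.0
grasp_force: 0.0
clock: 17.28
eef_pos: [485.6, 204.2, 204.9]
tcp_rot: [-3.141, -0.0, -0.109]
contact_force: [0.1, 1.0, -0.1]
opening: 1.001
grasp_force: 0.0
t 17.3 at [485.6 204.2 204.9] yaw -6.3 open 1.001 grip 0.0 F [ 0.1  1.  -0.1]
turn total [-0.0002 -0.      0.0014] then shift total [ 7.053 14.784  2.195]
```

```bash
python3 -m inch '[[0,0,0.0014,0.48,1,0,0],[0,0,0,0.48,1,0,0],[0,0,0,0.48,1,0,0],[0,0,0,0.48,1,0,0],[0,0,0,0.48,1,0,0],[0,0,0,0.48,1,0,0],[0,0,0,0.48,1,0,0],[0,0,0,0.48,1,0,0]]'
python3 -m inch '[[0,0,0,0.48,1,0,0],[0,0,0,0.48,1,0,0],[0,0,0,0.48,1,0.2,0],[0,0,0,0.48,1,0.4,0],[0,0,0,0.48,1,0.4,0],[0,0,0,0.45,1,0.4,0],[0,0,0,0.35,0.75,0.4,0],[0,0,0,0,0,0.4,0]]'
python3 -m inch '[[0,0,0,0,0,0,0],[0,0,0,0,0,0,0]]'
python3 go.py 619 -183 34 -6.5
python3 - <<'E'
from rig import grab_frame
import cv2,numpy as np
f=grab_frame("wrist"); cv2.imwrite("pics/w3.png",f["pixels"][:,:,::-1]); np.savez("pics/w3.npz",**f)
E
```

```text
clock: 17.95
eef_pos: [557.8, -8.4, 204.9]
tcp_rot: [3.141, -0.0, -0.115]
contact_force: [0.1, -0.7, -0.7]
opening: 1.002
grasp_force: 0.0
clock: 18.62
eef_pos: [618.1, -187.7, 149.4]
tcp_rot: [3.14, -0.002, -0.118]
contact_force: [-0.6, -0.3, 0.5]
opening: 1.001
grasp_force: 0.0
clock: 18.78
eef_pos: [616.2, -183.2, 149.0]
tcp_rot: [-3.141, 0.002, -0.117]
contact_force: [-0.2, 0.1, 0.3]
opening: 0.999
grasp_force: 0.0
t 18.8 at [ 616.2 -183.2  149. ] yaw -6.7 open 0.999 grip 0.0 F [-0.2  0.1  0.3]
turn total [-0.0002  0.0006 -0.0012] then shift total [ 0.109 -0.019  4.599]
```

View pics/w3.png

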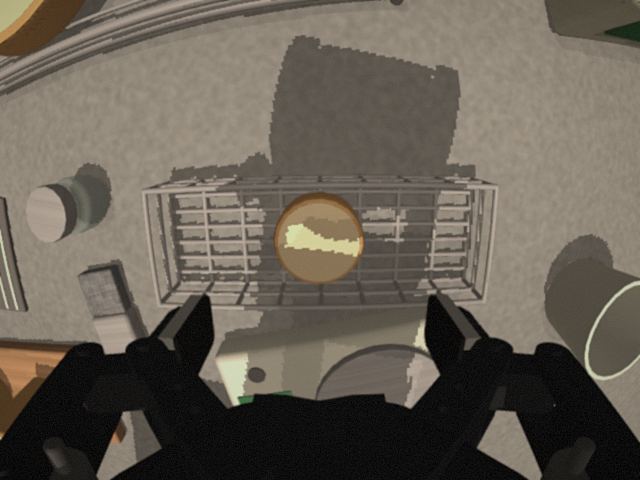

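The rack lies square in the wrist view, with ripe at (319,238) midway between the pads. I descend and grip it.

```bash
python3 -m inch '[[0,0,-0.001,0.06,-0.02,0.6,0],[0,0,0,0.05,0,0.8,0],[0,0,0,0,0,0.8,0],[0,0,0,0,0,0.8,0],[0,0,0,0,0,0.7,0],[0,0,0,0,0,0.5,0],[0,0,0,0,0,0.3,0],[0,0,0,0,0,0.2,0]]' 30
python3 -m inch '[[0,0,0,0,0,0,0],[0,0,0,0,0,0,1],[0,0,0,0,0,0,1],[0,0,0,0,0,0,1],[0,0,0,0,0,0,1],[0,0,0,0,0,0,1],[0,0,0,0,0,0,1],[0,0,0,0,0,0,1]]'
python3 go.py 619 -183 31 -6.5
python3 - <<'E'
import numpy as np
f=dict(np.load("pics/w3.npz")); F=240/np.tan(np.radians(float(f["vertical_fov"]))/2); T=f["cam_to_world"]
P=[]
for u,v in[(144,189),(497,186),(488,304),(157,305),(319,238)]:
    a=np.array([u-f["cx"],v-f["cy"]]); rr=np.hypot(*a); th=rr/F
    d=T[:3,:3]@np.r_[a/rr*np.sin(th),np.cos(th)]; z=40 if u==319 else 50
    P.append((T[:3,3]+d*(z-T[2,3])/d[2])[:2])
print(np.round(P),np.mean(P[:4],0))
E
```

```text
clock: 19.5
eef_pos: [620.0, -182.5, 31.8]
tcp_rot: [-3.142, 0.0, -0.114]
contact_force: [-0.8, -0.2, -0.3]
opening: 0.998
grasp_force: 0.0
clock: 20.17
eef_pos: [620.7, -183.3, 33.3]
tcp_rot: [3.141, -0.002, -0.115]
contact_force: [-0.7, -0.1, 7.0]
opening: 0.691
grasp_force: 32.3
t 20.2 at [ 620.7 -183.3   33.3] yaw -6.6 open 0.691 grip 32.3 F [-0.7 -0.1  7. ]
turn total [ 0.0001 -0.0005 -0.0005] then shift total [-0.069 -0.002  0.091]
[[ 670.  -76.]
 [ 645. -301.]
 [ 563. -296.]
 [ 589.  -66.]
 [ 621. -184.]] [ 616.70170937 -184.92971193]
```

```bash
python3 -m inch '[[0,0,0,0,0,-0.2,1],[0,0,0,0,0,-0.4,1],[0,0,0,0,0,-0.7,1],[0,0,0,0,0,-0.8,1],[0,0,0,0,0,-0.7,1],[0,0,0,-0.2,0.08,-0.4,1],[0,0,0,-0.5,0.2,-0.2,1],[0,0,0,-0.8,0.3,0,1]]'
python3 -m inch '[[0,0,0,-0.8,0.3,0,1],[0,0,0,-0.8,0.3,0,1],[0,0,0,-0.8,0.3,0,1],[0,0,0,-0.8,0.3,0,1],[0,0,0,-0.5,0.2,0,1],[0,0,0,-0.2,0.08,0,1],[0,0,0,0,0,0,1],[0,0,0,0,0,0,1]]'
python3 go.py 480 -218.5 71 -6.6
```

```text
clock: 20.83
eef_pos: [581.7, -193.4, 118.5]
tcp_rot: [3.141, -0.003, -0.114]
contact_force: [-0.1, 0.7, -1.1]
opening: 0.69
grasp_force: 32.6
clock: 21.5
eef_pos: [480.5, -219.0, 117.2]
tcp_rot: [3.141, -0.001, -0.115]
contact_force: [0.4, 0.3, -1.0]
opening: 0.69
grasp_force: 32.6
t 21.5 at [ 480.5 -219.   117.2] yaw -6.6 open 0.69 grip 32.6 F [ 0.4  0.3 -1. ]
turn total [ 0.     -0.0003 -0.0001] then shift total [-0.021 -0.016  1.848]
```

```bash
python3 -m inch '[[0,0,0,-0.01,0,0.3,1],[0,0,0,-0.01,0,0.5,1],[0,0,0,0,0,0.4,1],[0,0,0,0,0,0.3,1],[0,0,0,0,0,0.2,1],[0,0,0,0,0,0.1,1],[0,0,0,0,0,0.05,1],[0,0,0,0,0,0,1]]'
python3 -m inch '[[0,0,0,0,0,0.03,1],[0,0,0,0,0,0.02,1],[0,0,0,0,0,0,1]]'
python3 go.py 480 -218.5 69 -6.6
```

```text
clock: 22.17
eef_pos: [479.6, -218.6, 70.6]
tcp_rot: [-3.142, 0.0, -0.115]
contact_force: [-0.3, 0.1, 0.1]
opening: 0.689
grasp_force: 32.6
clock: 22.42
eef_pos: [479.7, -218.7, 69.8]
tcp_rot: [3.141, -0.001, -0.115]
contact_force: [-1.0, 0.1, -1.0]
opening: 0.693
grasp_force: 32.6
t 22.4 at [ 479.7 -218.7   69.8] yaw -6.6 open 0.693 grip 32.6 F [-1.   0.1 -1. ]
turn total [ 0.0001 -0.0002  0.0001] then shift total [ 0.012 -0.011  0.032]
```

```bash
python3 -m inch '[[0,0,0,0,0,0.04,1],[0,0,0,0,0,0,1]]'
python3 -m inch '[[0,0,0,0,0,0.03,1],[0,0,0,0,0,0,1]]'
```

```text
clock: 22.58
eef_pos: [479.7, -218.8, 69.2]
tcp_rot: [3.141, -0.001, -0.115]
contact_force: [-2.6, 0.9, 6.4]
opening: 0.693
grasp_force: 33.3
clock: 22.75
eef_pos: [479.7, -218.8, 69.2]
tcp_rot: [3.141, -0.001, -0.115]
contact_force: [-5.0, 1.5, 16.7]
opening: 0.689
grasp_force: 34.3
```

```bash
python3 -m inch '[[0,0,0,0,0,0,0],[0,0,0,0,0,0,0],[0,0,0,0,0,0,0],[0,0,0,0,0,0,0],[0,0,0,0,0,-0.3,0],[0,0,0,0,0,-0.7,0],[0,0,0,0,0,-1,0],[0,0,0,0,0,-0.8,0]]'
python3 -m inch '[[0,0,0,0.05,-0.2,-0.6,0],[0,0,0,0.12,-0.5,-0.4,0],[0,0,0,0.24,-1,0,0],[0,0,0,0.24,-1,0,0],[0,0,0,0.24,-1,0,0],[0,0,0,0.24,-1,0,0],[0,0,0,0.24,-1,0,0],[0,0,0,0.24,-1,0,0]]'
python3 -m inch '[[0,0,0,0.24,-1,0,0],[0,0,0,0.24,-1,0,0],[0,0,0,0.24,-1,0,0],[0,0,0,0.24,-1,0,0],[0,0,0,0.24,-1,0,0],[0,0,0,0.24,-1,0,0],[0,0,0,0.24,-1,0,0],[0,0,0,0.24,-1,0,0]]'
python3 -m inch '[[0,0,0,0.24,-0.9,0,0],[0,0,0,0.2,-0.8,0,0],[0,0,0,0,0,0,0],[0,0,0,0,0,0,0]]'
python3 go.py 625.5 180.5 34 -6.6
python3 - <<'E'
from rig import grab_frame
import cv2,numpy as np
f=grab_frame("wrist"); a=f["pixels"][:,:,::-1]; np.savez("pics/w4.npz",**f)
s=grab_frame("scene"); np.savez("pics/scene1.npz",**s); b=s["pixels"][:,:,::-1]
cv2.imwrite("pics/w4.png",cv2.resize(np.hstack([a,b]),(800,300)))
E
```

```text
clock: 23.42
eef_pos: [479.4, -218.6, 139.1]
tcp_rot: [-3.141, 0.0, -0.115]
contact_force: [1.0, 0.3, 0.4]
opening: 1.003
grasp_force: 0.0
clock: 24.08
eef_pos: [538.8, -54.8, 162.8]
tcp_rot: [-3.141, 0.001, -0.115]
contact_force: [0.6, -0.3, -0.5]
opening: 0.999
grasp_force: 0.0
clock: 24.75
eef_pos: [609.1, 138.4, 162.6]
tcp_rot: [3.142, 0.001, -0.115]
contact_force: [-0.5, -0.6, 0.0]
opening: 0.998
grasp_force: 0.0
clock: 25.08
eef_pos: [624.6, 178.8, 162.4]
tcp_rot: [3.141, 0.001, -0.113]
contact_force: [-0.9, -0.9, -0.7]
opening: 1.002
grasp_force: 0.0
t 25.1 at [624.6 178.8 162.4] yaw -6.5 open 1.002 grip 0.0 F [-0.9 -0.9 -0.7]
turn total [0.0001 0.0002 0.0007] then shift total [ 0.027 -0.071  5.136]
```

View pics/w4.png

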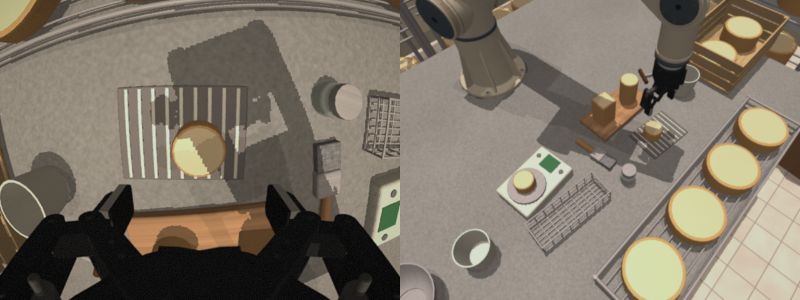

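The left half (wrist) shows fresh at (198,150), centred between the pads. The right half (scene) shows both tall cheeses upright on the board and ripe in the middle of the pan at (523,181). I grip fresh.

```bash
python3 - <<'E'
import numpy as np
from h import *
f=dict(np.load("pics/scene1.npz"))
w,c,q,m=face(f,(418,291),76); print("ripe",np.round(c,1) if 0 else (np.round(c[0]),round(c[1]),np.round(q[1])))
E
python3 -m inch '[[0,0,0,0.02,-0.05,0.6,0],[0,0,0,0.01,-0.02,0.8,0],[0,0,0,0,0,0.8,0],[0,0,0,0,0,0.8,0],[0,0,0,0,0,0.8,0],[0,0,0,0,0,0.6,0],[0,0,0,0,0,0.4,0],[0,0,0,0,0,0.3,0]]' 30
python3 -m inch '[[0,0,0,0,0,0,0],[0,0,0,0,0,0,1],[0,0,0,0,0,0,1],[0,0,0,0,0,0,1],[0,0,0,0,0,0,1],[0,0,0,0,0,0,1],[0,0,0,0,0,0,1],[0,0,0,0,0,0,1]]'
python3 -m inch '[[0,0,0,0,0,-0.2,1],[0,0,0,0,0,-0.4,1],[0,0,0,0,0,-0.7,1],[0,0,0,0,0,-0.8,1],[0,0,0,0,0,-0.8,1],[0,0,0,0,0,-0.8,1],[0,0,0,0,0,-0.5,1],[0,0,0,0,0,-0.2,1]]'
python3 go.py 618 -183 115 -6.6
```

```text
ripe (array([436., 136.]), 725, array([1400.,  856.]))
clock: 25.85
eef_pos: [625.3, 178.0, 34.3]
tcp_rot: [3.141, 0.001, -0.116]
contact_force: [0.5, 0.1, 0.1]
opening: 0.999
grasp_force: 0.0
clock: 26.52
eef_pos: [626.8, 179.1, 36.6]
tcp_rot: [-3.141, -0.002, -0.115]
contact_force: [-1.3, 0.4, 6.0]
opening: 0.689
grasp_force: 33.0
clock: 27.18
eef_pos: [627.2, 179.3, 148.1]
tcp_rot: [-3.14, -0.003, -0.115]
contact_force: [-0.4, 0.7, -2.1]
opening: 0.692
grasp_force: 32.7
t 27.2 at [627.2 179.3 148.1] yaw -6.6 open 0.692 grip 32.7 F [-0.4  0.7 -2.1]
turn total [-0.0004 -0.0011  0.0001] then shift total [ 1.301 14.437  1.326]
```

```bash
python3 -m inch '[[0,0,0,0.02,0.3,0,1],[0,0,0,0.04,0.6,0,1],[0,0,0,0.09,1,0,1],[0,0,0,0.09,1,0,1],[0,0,0,0.09,1,0,1],[0,0,0,0.09,1,0,1],[0,0,0,0.09,1,0,1],[0,0,0,0.09,1,0,1]]'
python3 -m inch '[[0,0,0,0.09,1,0,1],[0,0,0,0.09,1,0,1],[0,0,0,0.09,1,0,1],[0,0,0,0.09,1,0,1],[0,0,0,0.09,1,0,1],[0,0,0,0.09,1,0,1],[0,0,0,0.07,0.8,0,1],[0,0,0,0.05,0.5,0,1]]'
python3 -m inch '[[0,0,0,0.02,0.2,0.4,1],[0,0,0,0,0,0.5,1],[0,0,0,0,0,0.4,1],[0,0,0,0,0,0,1],[0,0,0,0,0,0,1]]'
python3 go.py 618 -183 39 -6.6
python3 - <<'E'
import numpy as np
from h import *
f=dict(np.load("pics/scene1.npz"))
for s,z in(((197,290),76),((321,172),115),((366,125),115)):
    w,c,q,m=face(f,s,z); print(np.round(c[0]),round(c[1]),np.round(q[0]),np.round(q[1]),zat(f,s).round(0))
E
```

```text
clock: 27.85
eef_pos: [619.6, 3.3, 143.6]
tcp_rot: [3.141, 0.003, -0.115]
contact_force: [0.4, -0.3, -0.7]
opening: 0.689
grasp_force: 32.8
clock: 28.52
eef_pos: [614.8, -180.3, 143.6]
tcp_rot: [3.141, 0.003, -0.117]
contact_force: [0.4, 0.4, -1.8]
opening: 0.692
grasp_force: 32.8
clock: 28.93
eef_pos: [615.7, -181.0, 111.1]
tcp_rot: [-3.141, 0.003, -0.114]
contact_force: [-0.2, 0.3, -1.4]
opening: 0.693
grasp_force: 32.8
t 28.9 at [ 615.7 -181.   111.1] yaw -6.5 open 0.693 grip 32.8 F [-0.2  0.3 -1.4]
turn total [-0.0002  0.001   0.0005] then shift total [0.102 0.068 2.885]
[ 477. -219.] 28 [ 477. -219.] [53. 55.] [ 483. -223.   74.]
[529. 116.] 120 [512. 119.] [229. 133.] [486.  85. 113.]
[474. 234.] 28 [475. 234.] [52. 53.] [471. 236. 114.]
```

```bash
python3 -m inch '[[0,0,0,0.06,0.04,0.4,1],[0,0,0,0.04,0.03,0.6,1],[0,0,0,0,0,0.6,1],[0,0,0,0,0,0.5,1],[0,0,0,0,0,0.4,1],[0,0,0,0,0,0.2,1],[0,0,0,0,0,0.06,1],[0,0,0,0,0,0,1]]'
python3 -m inch '[[0,0,0,0,0,0.03,1],[0,0,0,0,0,0.03,1],[0,0,0,0,0,0,1]]'
python3 go.py 618 -183 39 -6.6
```

```text
clock: 29.6
eef_pos: [618.8, -184.3, 43.6]
tcp_rot: [-3.142, 0.0, -0.115]
contact_force: [-0.1, 0.7, -1.1]
opening: 0.695
grasp_force: 32.8
clock: 29.85
eef_pos: [619.2, -184.5, 42.8]
tcp_rot: [3.141, -0.001, -0.115]
contact_force: [-1.1, 0.2, -1.2]
opening: 0.693
grasp_force: 32.8
t 29.9 at [ 619.2 -184.5   42.8] yaw -6.6 open 0.693 grip 32.8 F [-1.1  0.2 -1.2]
turn total [ 0.0001 -0.0003  0.0001] then shift total [-0.055 -0.055  0.153]
```

```bash
python3 -m inch '[[0,0,0,-0.03,-0.05,0.05,1],[0,0,0,0,0,0.05,1],[0,0,0,0,0,0.03,1],[0,0,0,0,0,0,1]]'
python3 -m inch '[[0,0,0,0,0,0.03,1],[0,0,0,0,0,0,1]]'
```

```text
clock: 30.18
eef_pos: [618.1, -183.0, 38.9]
tcp_rot: [-3.142, 0.0, -0.115]
contact_force: [0.2, -0.0, -1.9]
opening: 0.689
grasp_force: 32.8
clock: 30.35
eef_pos: [618.2, -183.1, 38.6]
tcp_rot: [-3.142, 0.0, -0.115]
contact_force: [-1.1, 0.7, 1.7]
opening: 0.69
grasp_force: 33.2
```

```bash
python3 -m inch '[[0,0,0,0,0,0,0],[0,0,0,0,0,0,0],[0,0,0,0,0,0,0],[0,0,0,0,0,0,0],[0,0,0,0,0,-0.3,0],[0,0,0,0,0,-0.7,0],[0,0,0,0,0,-1,0],[0,0,0,0,0,-1,0]]'
python3 -m inch '[[0,0,-0.0194,0,0,-1,0],[0,0,-0.0389,0,0,-1,0],[0,0,-0.0389,0,0,-1,0],[0,0,-0.0389,0,0,-0.5,0],[0,0,-0.0389,0,0,0,0],[0,0,-0.0389,0,0,0,0],[0,0,-0.0389,0,0,0,0],[0,0,-0.0389,0,0,0,0]]'
python3 -m inch '[[0,0,-0.0389,0,0,0,0],[0,0,-0.0389,0,0,0,0],[0,0,-0.0389,0,0,0,0],[0,0,-0.0389,0,0,0,0],[0,0,-0.0389,0,0,0,0],[0,0,-0.0194,0,0,0,0],[0,0,0,0.4,-0.25,0,0],[0,0,0,0.8,-0.5,0,0]]'
python3 go.py 473.2 114.2 200 84.4
```

```text
clock: 31.02
eef_pos: [617.8, -182.9, 114.0]
tcp_rot: [-3.141, 0.001, -0.115]
contact_force: [1.0, -0.4, -0.2]
opening: 1.0
grasp_force: 0.0
clock: 31.68
eef_pos: [618.3, -183.1, 201.6]
tcp_rot: [3.141, -0.0, 0.808]
contact_force: [-0.8, 0.1, 0.1]
opening: 0.996
grasp_force: 0.0
clock: 32.35
eef_pos: [602.9, -152.2, 201.2]
tcp_rot: [3.14, 0.001, 1.47]
contact_force: [-0.1, 0.5, 0.2]
opening: 0.999
grasp_force: 0.0
t 32.4 at [ 602.9 -152.2  201.2] yaw 84.2 open 0.999 grip 0.0 F [-0.1  0.5  0.2]
turn total [ 0.0004  0.0002 -0.0011] then shift total [10.097 -6.203  0.047]
```

```bash
python3 -m inch '[[0,0,-0.001,1,-0.62,0,0],[0,0,0,1,-0.62,0,0],[0,0,0,1,-0.62,0,0],[0,0,0,1,-0.62,0,0],[0,0,0,1,-0.62,0,0],[0,0,0,1,-0.62,0,0],[0,0,0,1,-0.62,0,0],[0,0,0,1,-0.62,0,0]]'
python3 -m inch '[[0,0,0,0.7,-0.42,0,0],[0,0,0,0.3,-0.2,0,0],[0,0,0,0,0,0,0],[0,0,0,0,0,0,0]]'
python3 go.py 473.2 114.2 95 84.4
python3 - <<'E'
from rig import grab_frame
import cv2,numpy as np
a=grab_frame("wrist")["pixels"][:,:,::-1]; b=grab_frame("side")["pixels"][:,:,::-1]
cv2.imwrite("pics/w5.png",cv2.resize(np.hstack([a,b]),(800,300)))
E
```

```text
clock: 33.02
eef_pos: [496.4, 61.0, 201.2]
tcp_rot: [3.141, -0.0, 1.474]
contact_force: [0.3, -0.7, 0.1]
opening: 1.002
grasp_force: 0.0
clock: 33.35
eef_pos: [484.9, 85.9, 201.1]
tcp_rot: [3.141, 0.0, 1.477]
contact_force: [0.7, 0.3, 0.1]
opening: 1.001
grasp_force: 0.0
t 33.4 at [484.9  85.9 201.1] yaw 84.6 open 1.001 grip 0.0 F [0.7 0.3 0.1]
turn total [0.0002 0.     0.0012] then shift total [ 1.082 -0.576  4.245]
```

View pics/w5.png

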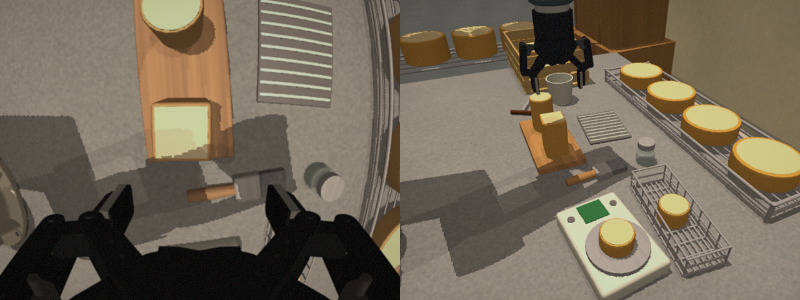

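The wrist half shows the tower square-on at (182,131); the arm is one step short of it. The side half shows ripe on the pan at (617,238) and fresh in the middle of the rack at (674,208). I finish the approach and grip the tower.

```bash
python3 -m inch '[[0,0,0.0006,0.4,-0.2,0,0],[0,0,0,0.5,-0.28,0,0],[0,0,0,0.18,-0.1,0.4,0],[0,0,0,0,0,0.7,0],[0,0,0,0,0,0.9,0],[0,0,0,0,0,0.9,0],[0,0,0,0,0,0.7,0],[0,0,0,0,0,0.4,0]]' 40
python3 -m inch '[[0,0,0,0,0,0.24,0],[0,0,0,0,0,0,0],[0,0,0,0,0,0,0]]'
python3 go.py 473.2 114.2 95 84.4
```

```text
clock: 34.12
eef_pos: [471.8, 113.5, 98.2]
tcp_rot: [-3.139, 0.001, 1.474]
contact_force: [-0.5, 0.1, 0.8]
opening: 1.001
grasp_force: 0.0
clock: 34.37
eef_pos: [473.3, 114.0, 94.9]
tcp_rot: [3.142, -0.0, 1.474]
contact_force: [0.5, 0.5, 0.6]
opening: 0.999
grasp_force: 0.0
t 34.4 at [473.3 114.   94.9] yaw 84.5 open 0.999 grip 0.0 F [0.5 0.5 0.6]
turn total [ 0.     -0.      0.0004] then shift total [ 0.008 -0.004 -0.002]
```

```bash
python3 -m inch '[[0,0,0,0,0,0,1],[0,0,0,0,0,0,1],[0,0,0,0,0,0,1],[0,0,0,0,0,0,1],[0,0,0,0,0,0,1],[0,0,0,0,0,0,1],[0,0,0,0,0,0,1],[0,0,0,0,0,-0.2,1]]'
python3 -m inch '[[0,0,0,0,0,-0.5,1],[0,0,0,0,0,-0.8,1],[0,0,0,0,0,-0.9,1],[0,0,0,0,0,-0.9,1],[0,0,0,0,0,-0.5,1],[0,0,0,0,0,-0.2,1],[0,0,0,0,0,0,1],[0,0,0,0,0,0,1]]'
python3 go.py 625.3 -113.2 83 84.4
```

```text
clock: 35.03
eef_pos: [472.6, 114.0, 99.9]
tcp_rot: [-3.141, 0.0, 1.475]
contact_force: [-0.8, 0.2, -2.6]
opening: 0.648
grasp_force: 44.8
clock: 35.7
eef_pos: [472.7, 114.0, 194.5]
tcp_rot: [-3.141, 0.0, 1.475]
contact_force: [-0.9, 0.1, -3.0]
opening: 0.653
grasp_force: 45.0
t 35.7 at [472.7 114.  194.5] yaw 84.5 open 0.653 grip 45.0 F [-0.9  0.1 -3. ]
turn total [-0.      0.      0.0005] then shift total [-8.447  6.963  4.46 ]
```

```bash
python3 -m inch '[[0,0,0.0005,-0.3,0.25,0,1],[0,0,0,-0.6,0.5,0,1],[0,0,0,-0.9,0.74,0,1],[0,0,0,-0.9,0.74,0,1],[0,0,0,-0.9,0.74,0,1],[0,0,0,-0.9,0.74,0,1],[0,0,0,-0.9,0.74,0,1],[0,0,0,-0.9,0.74,0,1]]'
python3 -m inch '[[0,0,0,-0.9,0.74,0,1],[0,0,0,-0.7,0.58,0,1],[0,0,0,-0.4,0.33,0,1],[0,0,0,-0.15,0.12,0,1],[0,0,0,0,0,0,1],[0,0,0,0,0,0,1],[0,0,0,0,0,0,1]]'
python3 go.py 625.3 -113.2 83 84.4
```

```text
clock: 36.37
eef_pos: [586.9, -57.4, 193.2]
tcp_rot: [-3.139, 0.0, 1.473]
contact_force: [0.7, 1.0, -2.7]
opening: 0.655
grasp_force: 44.9
clock: 36.95
eef_pos: [624.7, -112.1, 194.4]
tcp_rot: [-3.14, -0.0, 1.474]
contact_force: [0.6, 1.2, -3.4]
opening: 0.654
grasp_force: 44.9
t 37.0 at [ 624.7 -112.1  194.4] yaw 84.4 open 0.654 grip 44.9 F [ 0.6  1.2 -3.4]
turn total [-0.0004 -0.0001  0.0003] then shift total [-0.042  0.028  4.456]
```

```bash
python3 -m inch '[[0,0,0,-0.04,0.03,0.4,1],[0,0,0,0,0,0.7,1],[0,0,0,0,0,0.7,1],[0,0,0,0,0,0.7,1],[0,0,0,0,0,0.6,1],[0,0,0,0,0,0.5,1],[0,0,0,0,0,0.4,1],[0,0,0,0,0,0.2,1]]'
python3 -m inch '[[0,0,0,0,0,0.1,1],[0,0,0,0,0,0.04,1],[0,0,0,0,0,0,1],[0,0,0,0,0,0,1]]'
python3 go.py 625.3 -113.2 83 84.4
```

```text
clock: 37.62
eef_pos: [625.5, -113.7, 88.2]
tcp_rot: [-3.14, -0.0, 1.474]
contact_force: [-1.0, 0.1, -3.3]
opening: 0.654
grasp_force: 44.9
clock: 37.95
eef_pos: [626.7, -114.3, 87.0]
tcp_rot: [3.14, 0.0, 1.473]
contact_force: [0.6, -0.4, -3.1]
opening: 0.65
grasp_force: 44.9
t 38.0 at [ 626.7 -114.3   87. ] yaw 84.4 open 0.65 grip 44.9 F [ 0.6 -0.4 -3.1]
turn total [0.0004 0.     0.    ] then shift total [ 0.039 -0.061  0.16 ]
```

```bash
python3 -m inch '[[0,0,0,0.04,-0.05,0.05,1],[0,0,0,0,0,0.05,1],[0,0,0,0,0,0.03,1],[0,0,0,0,0,0,1]]'
python3 -m inch '[[0,0,0,0,0,0.03,1],[0,0,0,0,0,0,1]]'
```

```text
clock: 38.28
eef_pos: [625.2, -113.1, 83.7]
tcp_rot: [3.141, -0.0, 1.473]
contact_force: [-2.9, 0.9, 3.5]
opening: 0.654
grasp_force: 45.1
clock: 38.45
eef_pos: [625.2, -113.1, 83.7]
tcp_rot: [3.141, -0.0, 1.473]
contact_force: [-5.3, 1.8, 11.8]
opening: 0.654
grasp_force: 45.4
```

```bash
python3 -m inch '[[0,0,0,0,0,0,0],[0,0,0,0,0,0,0],[0,0,0,0,0,0,0],[0,0,0,0,0,0,0],[0,0,0,0,0,-0.3,0],[0,0,0,0,0,-0.7,0],[0,0,0,0,0,-1,0],[0,0,0,0,0,-1,0]]'
python3 -m inch '[[0,0,0,0,0,-1,0],[0,0,0,0.3,-0.15,-0.7,0],[0,0,0,0.7,-0.4,-0.2,0],[0,0,0,1,-0.55,0,0],[0,0,0,1,-0.55,0,0],[0,0,0,1,-0.55,0,0],[0,0,0,1,-0.55,0,0],[0,0,0,1,-0.55,0,0]]'
python3 -m inch '[[0,0,0,1,-0.55,0,0],[0,0,0,1,-0.55,0,0],[0,0,0,1,-0.55,0,0],[0,0,0,1,-0.55,0,0],[0,0,0,1,-0.55,0,0],[0,0,0,1,-0.55,0,0],[0,0,0,0.8,-0.45,0,0],[0,0,0,0.4,-0.25,0,0]]'
python3 -m inch '[[0,0,0,0,0,0,0],[0,0,0,0,0,0,0]]'
python3 go.py 474.8 235.8 97.5 84.4
```

```text
clock: 39.12
eef_pos: [624.6, -113.0, 157.9]
tcp_rot: [-3.14, -0.0, 1.473]
contact_force: [0.5, -0.8, -0.2]
opening: 1.001
grasp_force: 0.0
clock: 39.78
eef_pos: [557.0, 45.3, 205.4]
tcp_rot: [3.141, -0.0, 1.473]
contact_force: [0.7, -0.2, 0.6]
opening: 0.998
grasp_force: 0.0
clock: 40.45
eef_pos: [474.7, 235.2, 205.3]
tcp_rot: [3.141, -0.001, 1.475]
contact_force: [-0.0, -0.2, -0.1]
opening: 0.996
grasp_force: 0.0
clock: 40.62
eef_pos: [475.7, 233.1, 205.0]
tcp_rot: [3.141, 0.0, 1.475]
contact_force: [0.1, -0.3, 0.7]
opening: 1.001
grasp_force: 0.0
t 40.6 at [475.7 233.1 205. ] yaw 84.5 open 1.001 grip 0.0 F [ 0.1 -0.3  0.7]
turn total [0.0001 0.0001 0.0005] then shift total [ 0.103 -0.045  4.301]
```

```bash
python3 -m inch '[[0,0,0,0.06,-0.03,0.5,0],[0,0,0,0.04,-0.01,0.8,0],[0,0,0,0,0,0.8,0],[0,0,0,0,0,0.8,0],[0,0,0,0,0,0.7,0],[0,0,0,0,0,0.5,0],[0,0,0,0,0,0.2,0],[0,0,0,0,0,0,0]]' 40
python3 -m inch '[[0,0,0,0,0,0,0],[0,0,0,0,0,0,1],[0,0,0,0,0,0,1],[0,0,0,0,0,0,1],[0,0,0,0,0,0,1],[0,0,0,0,0,0,1],[0,0,0,0,0,0,1],[0,0,0,0,0,0,1]]'
python3 go.py 474.8 235.8 97.5 84.4
python3 -m inch '[[0,0,0,0,0,-0.3,1],[0,0,0,0,0,-0.6,1],[0,0,0,0,0,-0.9,1],[0,0,0,0,0,-0.9,1],[0,0,0,0,0,-0.8,1],[0,0,0,0,0,-0.5,1],[0,0,0,0,0,-0.2,1],[0,0,0,0,0,0,1]]'
python3 go.py 608.8 -250.6 85.5 84.4
```

```text
clock: 41.28
eef_pos: [474.7, 234.3, 96.3]
tcp_rot: [-3.14, 0.001, 1.472]
contact_force: [0.5, -0.2, 0.6]
opening: 1.002
grasp_force: 0.0
clock: 41.95
eef_pos: [475.3, 236.0, 98.4]
tcp_rot: [3.14, -0.001, 1.473]
contact_force: [-1.6, 0.0, 6.3]
opening: 0.693
grasp_force: 41.7
t 42.0 at [475.3 236.   98.4] yaw 84.4 open 0.693 grip 41.7 F [-1.6  0.   6.3]
turn total [ 0.0004 -0.0002  0.0001] then shift total [-0.008 -0.02   0.035]
clock: 42.62
eef_pos: [475.4, 236.0, 203.9]
tcp_rot: [3.139, -0.001, 1.473]
contact_force: [0.6, -0.5, -2.8]
opening: 0.693
grasp_force: 43.7
t 42.6 at [475.4 236.  203.9] yaw 84.4 open 0.693 grip 43.7 F [ 0.6 -0.5 -2.8]
turn total [ 0.0007 -0.0004  0.0001] then shift total [-18.85    7.209   4.736]
```

```bash
python3 -m inch '[[0,0,0,-0.3,0.11,-0.2,1],[0,0,0,-0.6,0.23,-0.2,1],[0,0,0,-1,0.38,-0.2,1],[0,0,0,-1,0.38,0,1],[0,0,0,-1,0.38,0,1],[0,0,0,-1,0.38,0,1],[0,0,0,-1,0.38,0,1],[0,0,0,-1,0.38,0,1]]'
python3 -m inch '[[0,0,0,-1,0.38,0,1],[0,0,0,-1,0.38,0,1],[0,0,0,-1,0.38,0,1],[0,0,0,-1,0.38,0,1],[0,0,0,-1,0.38,0,1],[0,0,0,-1,0.38,0,1],[0,0,0,-1,0.38,0,1],[0,0,0,-1,0.38,0,1]]'
python3 -m inch '[[0,0,0,-1,0.38,0,1],[0,0,0,-1,0.38,0,1],[0,0,0,-1,0.38,0,1],[0,0,0,-0.7,0.27,0,1],[0,0,0,-0.3,0.14,0,1],[0,0,0,0,0,0,1],[0,0,0,0,0,0,1]]'
python3 go.py 608.7 -250.6 86 84.4
```

```text
clock: 43.28
eef_pos: [522.6, 55.7, 216.3]
tcp_rot: [-3.14, 0.001, 1.473]
contact_force: [1.0, 0.3, -2.3]
opening: 0.696
grasp_force: 43.8
clock: 43.95
eef_pos: [578.6, -150.6, 216.1]
tcp_rot: [-3.139, -0.0, 1.473]
contact_force: [0.2, 0.4, -1.6]
opening: 0.694
grasp_force: 43.8
clock: 44.53
eef_pos: [607.4, -251.8, 216.2]
tcp_rot: [-3.14, -0.001, 1.472]
contact_force: [-1.0, 0.6, -2.4]
opening: 0.694
grasp_force: 43.8
t 44.5 at [ 607.4 -251.8  216.2] yaw 84.4 open 0.694 grip 43.8 F [-1.   0.6 -2.4]
turn total [-0.0007 -0.0003 -0.0002] then shift total [0.054 0.049 5.21 ]
```

```bash
python3 -m inch '[[0,0,0,0.05,0.05,0.4,1],[0,0,0,0,0,0.8,1],[0,0,0,0,0,0.8,1],[0,0,0,0,0,0.8,1],[0,0,0,0,0,0.8,1],[0,0,0,0,0,0.6,1],[0,0,0,0,0,0.4,1],[0,0,0,0,0,0.3,1]]'
python3 -m inch '[[0,0,0,0,0,0.1,1],[0,0,0,0,0,0.05,1],[0,0,0,0,0,0,1],[0,0,0,0,0,0,1]]'
python3 go.py 608.7 -250.6 86 84.4
```

```text
clock: 45.2
eef_pos: [608.8, -249.6, 93.2]
tcp_rot: [-3.14, -0.001, 1.474]
contact_force: [-0.2, -0.1, -2.0]
opening: 0.694
grasp_force: 43.8
clock: 45.53
eef_pos: [610.1, -251.2, 91.9]
tcp_rot: [3.14, 0.0, 1.473]
contact_force: [0.5, -0.8, -2.9]
opening: 0.696
grasp_force: 43.8
t 45.5 at [ 610.1 -251.2   91.9] yaw 84.4 open 0.696 grip 43.8 F [ 0.5 -0.8 -2.9]
turn total [0.0004 0.0001 0.0001] then shift total [ 0.018 -0.059  0.237]
```

```bash
python3 -m inch '[[0,0,0,0.02,-0.05,0.1,1],[0,0,0,0,0,0.07,1],[0,0,0,0,0,0.04,1],[0,0,0,0,0,0,1]]'
python3 -m inch '[[0,0,0,0,0,0.03,1],[0,0,0,0,0,0,1]]'
```

```text
clock: 45.87
eef_pos: [608.4, -250.5, 86.5]
tcp_rot: [3.141, 0.0, 1.473]
contact_force: [-2.8, 0.6, 5.1]
opening: 0.698
grasp_force: 44.1
clock: 46.03
eef_pos: [608.4, -250.6, 86.4]
tcp_rot: [3.141, 0.0, 1.473]
contact_force: [-4.0, 1.7, 10.6]
opening: 0.694
grasp_force: 44.8
```

Contact. I release, lift, back off toward +y clear of the views, and check.

```bash
python3 -m inch '[[0,0,0,0,0,0,0],[0,0,0,0,0,0,0],[0,0,0,0,0,0,0],[0,0,0,0,0,0,0],[0,0,0,0,0,-0.3,0],[0,0,0,0,0,-0.7,0],[0,0,0,0,0,-1,0],[0,0,0,0,0,-1,0]]'
python3 -m inch '[[0,0,0,0,0,-1,0],[0,0,0,0,0,-1,0],[0,0,0,0.4,-0.4,-1,0],[0,0,0,1,-0.7,0,0],[0,0,0,1,-0.7,0,0],[0,0,0,1,-0.7,0,0],[0,0,0,1,-0.7,0,0],[0,0,0,1,-0.7,0,0]]'
python3 -m inch '[[0,0,0,1,-0.7,0,0],[0,0,0,1,-0.7,0,0],[0,0,0,1,-0.7,0,0],[0,0,0,1,-0.7,0,0],[0,0,0,1,0,0,0],[0,0,0,1,0,0,0],[0,0,0,0.5,0,0,0],[0,0,0,0,0,0,0]]'
python3 - <<'E'
from rig import grab_frame
import cv2,numpy as np
from h import *
a=grab_frame("scene"); b=grab_frame("side"); 
cv2.imwrite("pics/e.png",cv2.resize(np.hstack([a["pixels"],b["pixels"]])[:,:,::-1],(800,300)))
S=[(a,dict(drum=((231,348),103),tower=((301,294),103),fresh=((272,332),48),ripe=((197,290),76))),
(b,dict(drum=((477,338),103),tower=((417,256),103),ripe=((347,370),76)))]
for f,o in S:
    for k,(s,z) in o.items():
        w,c,q,m=face(f,s,z); print(k,zat(f,s)[2].round(),np.round(c[0],1),round(c[1]),np.round(q[0],1),np.round(q[1]),round(q[2],1))
E
```

```text
clock: 46.7
eef_pos: [607.9, -250.2, 160.6]
tcp_rot: [-3.14, -0.0, 1.473]
contact_force: [-0.2, -0.7, 0.3]
opening: 1.0
grasp_force: 0.0
clock: 47.37
eef_pos: [523.7, -105.5, 235.6]
tcp_rot: [3.141, 0.0, 1.473]
contact_force: [-0.4, 0.7, 0.3]
opening: 1.0
grasp_force: 0.0
clock: 48.03
eef_pos: [470.9, 64.2, 235.7]
tcp_rot: [3.141, -0.001, 1.475]
contact_force: [0.2, 0.2, -0.2]
opening: 0.997
grasp_force: 0.0
drum 103.0 [ 607.3 -252.7] 27 [ 607.  -252.7] [52. 53.] 47.7
tower 106.0 [ 623.1 -113.5] 32 [ 623.5 -113.9] [49. 49.] 84.8
fresh 47.0 [ 616.7 -183.4] 27 [ 616.7 -184.5] [52. 52.] 42.6
ripe 75.0 [ 477.2 -219.1] 28 [ 477.4 -219. ] [53. 56.] 50.0
drum 104.0 [ 593.6 -239.3] 45 [ 592.9 -240.5] [55. 89.] 53.5
tower 104.0 [ 624.3 -111.6] 33 [ 624.5 -111.7] [50. 50.] 84.5
ripe 78.0 [ 477.6 -217.1] 28 [ 477.8 -216.9] [55. 53.] 66.3
```

View pics/e.png

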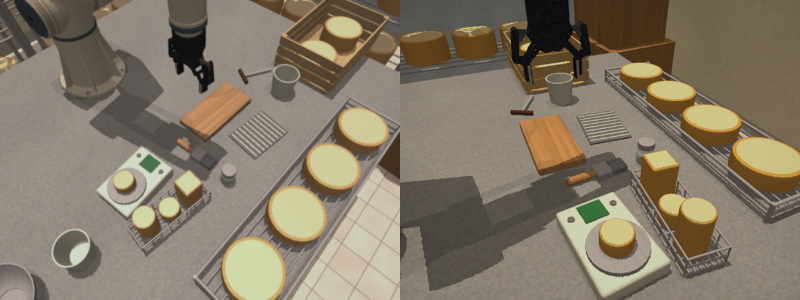

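Both views show drum, fresh and tower in their rack places, each within about 2 mm of target. Ripe is on the pan, about 2–3 mm off centre, and the gripper is clear, so I hand in.

```bash
python3 -c "
from rig import r
print(r.sign_off())"
```

```text
the job is handed in; nothing more can be done
None
```

I handed the job in at about 48 s of the 136 s allowed: ripe is on the scale pan about 2–3 mm off centre, fresh is in the middle of the rack, and both tall cheeses are back in their places within about 2 mm, all upright and released.

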